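Snap the mended end cap back onto the bathroom cart's post

TASK

The split end cap of the white bathroom cart has been glued and is clamped in the small blue vise: slide the vise's jaw well open by its red finger grip, lift the cap out, and push it down over the one bare stud on the cart's corner posts until it clicks and sits flush on the flange all round. Do not let go after the click: finish with the cap still held in the gripper and still pressed firmly down on the flange. Leave the jaw open and do not disturb the other things.

Things in the scene. Friction and masses are not known exactly. Their poses are not given: they have to be found in the camera images.
- cap: the mended end cap: black plastic knob, round, 41 mm tall, about 30 g. Foot collar 43 mm across, 6 mm high; above it a straight body 37 mm across up to 34 mm height, then a low dome. Hollow from below (bore 32 mm, 25 mm deep) with a round snap bead inside the mouth (opening 24 mm). Origin: centre of its underside; z is its axis, towards the dome. It starts upright, dome up, on the vise's bed
- cap_grip (a point): point on the cap's axis 28 mm above its underside: the height to grip it by the 37 mm body, so that fingertips stay above the wider foot collar
- vise: small blue machine vise, bolted down, 180 x 90 mm. Origin: on the counter right below the clamped cap's centre. Its x axis is the sliding direction: fixed jaw on the +x side, sliding jaw on the -x side; z up. Jaws 60 mm wide (along y), tops 52 mm above the counter; their faces overhang the cap's collar by 2 mm, so a shut jaw locks the cap in. The cap's sides are free along the vise's y
- vise_bed (a point): top of the vise's bed, 30 mm above the counter, where the centre of the cap's underside stands at the start
- jaw (a joint): position of the vise's sliding jaw, m: 0 = shut on the cap, grows as the jaw slides away from the cap along the vise's -x, end stop at 0.048. Its cam lock is off: it slides with about 3 N of friction and stays where it is left
- jaw_grip (a point): centre of the top face of the red finger grip on the sliding jaw, 80 mm above the counter; the grip is 14 mm wide along the vise's y, 18 mm along its x and stands 28 mm above the jaw's top. With the jaw shut it is 43 mm from the cap's axis. It moves with the jaw
- cart: slim white steel rolling cart, castors locked (does not move), standing on the floor in the counter's notch, 350 mm (y) x 184 mm (x). Origin: middle of the top tier's floor, level with the counter. Its walls are 45 mm high. A post 25 mm across stands at each corner (x +-80, y +-162 mm), ending 75 mm above the tier's floor. Three posts carry a black cap already, one is bare
- stud: bare stud on the uncapped post, fixed to the cart: an upright steel stud 21 mm across, 20 mm tall, its top 4 mm chamfered, standing on a flange. Origin: foot of the stud, centre of the flange's upper face, 79 mm above the tier's floor; z up along the stud. The cap goes over it dome up and is home when its underside rests on the flange (cap origin at this origin)
- flange: the grey flange on the end of the uncapped post that the cap seats on: 42 mm across, 4 mm thick, part of the stud. Origin: centre of its upper face, the same point as the stud's
- stud_balls (a point): point on the stud's axis 8.6 mm above the flange, level with three small sprung brass balls. The cap's bead meets them when the cap's underside is about 10 mm above the flange; the push needed rises to about 10 to 13 N and falls away (the click) at about 7 mm; the balls then draw the cap down to about 1 mm, and the last of the way it slides freely
- jar: clear glass jar with a steel lid, 52 mm across, 66 mm tall, in the cart's top tier; origin at the centre of its underside; to be left alone
- comb: pale bamboo comb, 140 x 32 x 6 mm, lying in the cart's top tier; origin at the centre of its underside; to be left alone
- dish: brown ceramic dish, 76 mm across, 24 mm tall, in the cart's top tier; origin at the centre of its underside; to be left alone
- pillbox: grey plastic pill box with a white press-button catch, 64 x 45 x 23 mm, in the cart's top tier; origin at the centre of its underside; to be left alone
- nailbrush: wooden nail brush, bristles down, 85 x 40 mm, 38 mm tall with its handle, in the cart's top tier; origin at the centre of its underside; to be left alone
- soap: blue soap bottle, 62 mm across, 150 mm tall, on the counter left of the vise, near the washbasin; origin at the centre of its underside; to be left alone
- tumbler: white ceramic tumbler, 68 mm across, 92 mm tall, on the counter beyond the vise, near the cistern; origin at the centre of its underside; to be left alone
Not all that is in view belongs to the job. What is shaped like the vise but purple is not meant.

How it is judged (in metres and radians):
On the way, in this order (a step that is already met when the one before it is completed fails the run):
1. the vise's jaw is slid open by at least 15 mm with the cap still standing in the vise (value of joint jaw above 0.015 m and distance between cap and vise below 0.045 m and z of cap in the frame of vise below 0.036 m), for 0.2 s.
2. the cap is lifted out of the vise in the gripper, its underside at least 60 mm above the counter (height (world z) of cap above 0.06 m and contact force between the fingers and cap above 1 N and value of joint jaw above 0.015 m), for 0.1 s.
3. the cap has clicked onto the bare stud and sits flush on its flange (z of cap in the frame of stud between -0.002 and 0.0015 m and horizontal distance between cap and stud below 0.003 m and angle between the z axis of cap and the z axis of stud, either way round below 0.07 rad), for 0.2 s.
At the end, for the whole second after the job is handed in: The cap is home on the stud (underside within 1.5 mm of the flange, within 3 mm of centre, straight within 0.07 rad), the gripper still holds it (contact of more than 3 N) and it is still pressed down on the flange with more than 5 N; the vise's jaw is still open by more than 15 mm (all of step 3 and contact force between cap and flange above 5 N and contact force between the fingers and cap above 3 N and value of joint jaw above 0.015 m); the arm keeps its last pose, push and grip.
It fails at once if a bystander (jar, comb, dish, pill box, nail brush, soap bottle or tumbler) is shifted by more than 25 mm (distance of any of jar, comb, dish, pillbox, nailbrush, soap, tumbler from where it was at the start of the episode above 0.025 m).
It also fails if it takes over 54 s, if anything falls off the work surface, if the arm or the gripper's body presses on something with over 40 N, if the wrist force passes 120 N, or if a joint passes its speed limit or range.

ROBOT

A 6-joint arm with a two-finger parallel gripper is mounted at the origin on the work surface. World frame = base frame: x ahead of the robot, y to its left, z up, the work surface at z = 0. Lengths are in mm, angles in rad, forces in N, time in s.
With the tool pointing down it reaches from about 400 to 825 mm from the base axis. Payload 7 kg.
Tool frame: the origin (TCP) lies at the very end of the fingers, on their centre line; the grasp point (between the pads) lies 19 mm behind it; z points along the fingers, y is the direction in which the jaws open and shut (so a half turn about z gives the same grasp; the last joint's range is limited). The gripper opens to 88 mm and grips with 3 to 60 N. Pads are 19 mm wide; open, the fingers measure 130 mm over their backs; the gripper's body (78 mm by 193 mm) begins 47 mm behind the grasp point.
Start: joints at [1.444, 0.359, 0.012, 0, -1.224, -0.288], TCP at [272.035, 617.731, 197.361] pointing down, gripper open.
Joint ranges: [-3.07, 3.07], [-1.43, 2.12], [-1.02, 1.25], [-3.03, 1.67], [-3.05, -0], [-3.03, 3.03]. Speed limits (rad/s): [2.39, 2.39, 3.01, 3.14, 3.14, 3.14].

INTERFACE

Orientations are given as a unit quaternion [x, y, z, w].
In Python, from plant import bot gives the robot as it stands. Calls block until the motion is done:
- bot.move_ptp(position, orientation): joint-space move of the TCP to a pose.
- bot.line_to(position, velocity=150, ori=None): straight line of the TCP; ori=None keeps the orientation; velocity is the mean speed in mm/s.
- bot.move_joints(angles): joint-space move.
- bot.move_gripper(opening, force=None): finger opening in mm; force is the grip in N (None keeps the last); returns when the fingers have stopped.
- bot.pause(seconds).
- bot.solve_ik(position, orientation): joint angles nearest the present ones, or None.
- bot.read_state(): the state.
- bot.camera(name): name is "scene" or "side" or "wrist"; returns the picture (400x640x3 uint8, red, green, blue); there is no depth.
- bot.get_calibration(name): a dict with "fx", "fy", "cx", "cy" (pixels), "distortion" ([k1, k2, p1, p2, k3] as OpenCV has them; the pictures are not rectified), "view" (4x4, takes a point from world to camera coordinates); the wrist camera has in their place "T_tool_cam" (4x4, takes a point from camera to tool coordinates, whose origin is the TCP and whose axes are the flange's). Camera axes: x right, y up, looking along -z (the intrinsics and any distortion apply to the point x, -y, -z); pixel columns grow to the right and rows downward; lengths in mm; the calibration is good to about 2 mm. A picture is of the moment at which its call begins: read the wrist's pose just before it. get_calibration takes no time and is no camera call.
A pose or a line that the arm cannot do raises bot.Unreachable and nothing moves.
- bot.close_job(): hands the job in, once; it reports no verdict.
The state is a dict: "t": time; "joint_pos": joint angles; "qvel": joint speeds; "tau": joint torques, N m; "tcp_pos": TCP position; "eef_rot": TCP orientation; "contact_force": force on the tool from outside, world axes, zero at the start; "moment": the same for the moment, N m; "width": finger opening in mm.
Only numpy, scipy, OpenCV 4.12 (cv2) and the standard library are available. Lean on these libraries where they do the work, as an engineer would, in place of code of your own. Each camera call takes 0.05 s, during which the arm holds its last target. There are 200 camera calls.

## Working session

There is one attempt and no reset: what is moved stays moved. The work goes in short steps, each a Python script; the robot and the scene stay as the last script left them, time stands still between calls to the robot, and variables do not carry over. Pictures are saved under pics/ and viewed, about 8 in all and at most 12, crops included, and the job is handed in when it is done.

```bash
ls; mkdir -p pics
python3 - <<'E'
from plant import bot
import cv2
s=bot.read_state();print({k:s[k] for k in('t','tcp_pos','eef_rot','width','contact_force')})
for n in("scene","side","wrist"):
    im=bot.camera(n);cv2.imwrite(f"pics/{n}0.png",im[:,:,::-1]);print(n,bot.get_calibration(n))
E
```

```text
pics
{'t': 0.0, 'tcp_pos': array([271.84659094, 617.2466815 , 196.42896732]), 'eef_rot': array([ 9.78556205e-01, -2.05978303e-01, -9.46406826e-05,  8.27106182e-04]), 'width': 87.8329424522971, 'contact_force': array([-0.46305721, -0.76901444, -0.40203661])}
scene {'fx': 432.6107559252588, 'fy': 432.6107559252588, 'cx': 325.441192074023, 'cy': 195.70576110971243, 'distortion': array([0.00095778, 0.        , 0.        , 0.        , 0.        ]), 'view': array([[ 6.01358271e-01,  7.98978421e-01,  1.30885072e-03,
        -3.63708797e+02],
       [-6.76269645e-01,  5.08126693e-01,  5.33354133e-01,
         2.76652121e+02],
       [ 4.25473381e-01, -3.21622055e-01,  8.45891042e-01,
        -1.32268540e+03],
       [ 0.00000000e+00,  0.00000000e+00,  0.00000000e+00,
         1.00000000e+00]])}
side {'fx': 486.19225424696225, 'fy': 486.19225424696225, 'cx': 321.5736395226163, 'cy': 195.39539836989036, 'distortion': array([0.02449983, 0.        , 0.        , 0.        , 0.        ]), 'view': array([[-9.65940687e-01, -2.58757207e-01,  1.81588155e-03,
         5.22321587e+02],
       [ 1.90362528e-01, -7.05835032e-01,  6.82318852e-01,
        -1.37420752e+02],
       [-1.75273207e-01,  6.59425216e-01,  7.31052451e-01,
        -1.41877339e+03],
       [ 0.00000000e+00,  0.00000000e+00,  0.00000000e+00,
         1.00000000e+00]])}
wrist {'fx': 335.5442050064288, 'fy': 335.5442050064288, 'cx': 325.22785037193137, 'cy': 196.1834969770846, 'distortion': array([-0.03999048,  0.        ,  0.        ,  0.        ,  0.        ]), 'T_tool_cam': array([[ 2.13453515e-04,  9.52469565e-01,  3.04633687e-01,
         8.34283652e+01],
       [ 9.99999781e-01, -3.94185128e-04,  5.31772672e-04,
         7.15566211e-02],
       [ 6.26579354e-04,  3.04633506e-01, -9.52469440e-01,
        -1.88184647e+02],
       [ 0.00000000e+00,  0.00000000e+00,  0.00000000e+00,
         1.00000000e+00]])}
```

View pics/scene0.png

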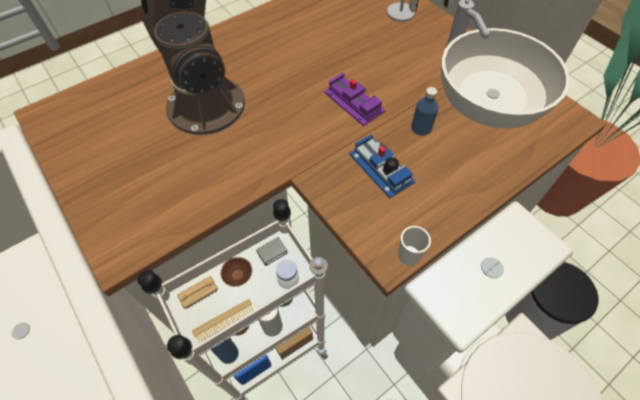

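View pics/side0.png

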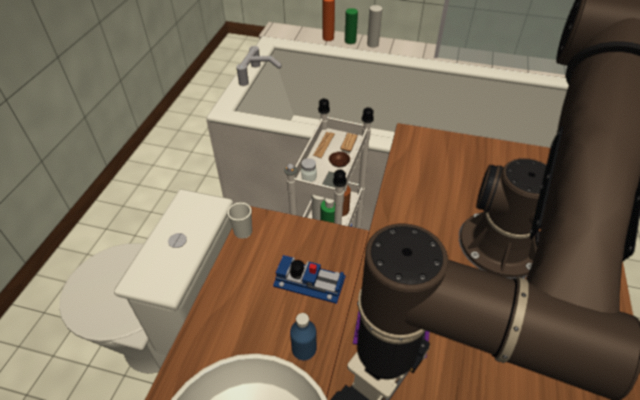

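View pics/wrist0.png

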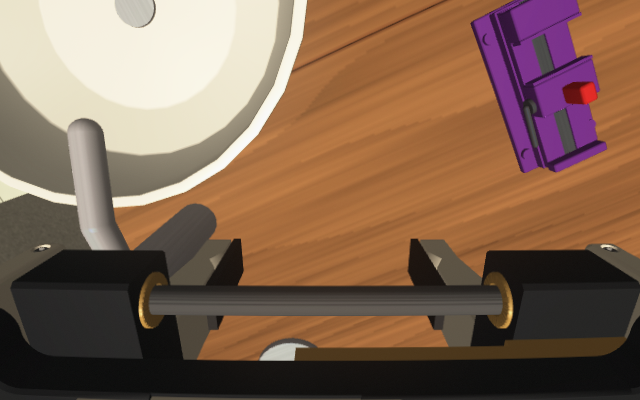

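Scene: cap about (391,165), red grip (382,150), bare stud (318,263). Side: cap about (297,268), grip (312,266), stud (291,172). The fourth post is the one nearest the cistern. I'll triangulate these.

```bash
cat > h.py <<'E'
import numpy as np, cv2
from scipy.spatial.transform import Rotation as R
from plant import bot
def ray(name,px,st=None):
    c=bot.get_calibration(name)
    K=np.array([[c['fx'],0,c['cx']],[0,c['fy'],c['cy']],[0,0,1]])
    u=cv2.undistortPoints(np.array([[px]],float),K,np.array(c['distortion'],float))[0,0]
    d=np.array([u[0],-u[1],-1.])
    if name=='wrist':
        T=np.eye(4);T[:3,:3]=R.from_quat(st['eef_rot']).as_matrix();T[:3,3]=st['tcp_pos'];T=T@c['T_tool_cam']
    else: T=np.linalg.inv(c['view'])
    d=T[:3,:3]@d
    return T[:3,3],d/np.linalg.norm(d)
def onz(r,z): o,d=r; return o+d*(z-o[2])/d[2]
def tri(rs):
    A=sum(np.eye(3)-np.outer(d,d) for o,d in rs);b=sum((np.eye(3)-np.outer(d,d))@o for o,d in rs)
    p=np.linalg.solve(A,b);return p,[np.linalg.norm(np.cross(p-o,d)) for o,d in rs]
def proj(name,p,st=None):
    c=bot.get_calibration(name)
    K=np.array([[c['fx'],0,c['cx']],[0,c['fy'],c['cy']],[0,0,1]])
    if name=='wrist':
        T=np.eye(4);T[:3,:3]=R.from_quat(st['eef_rot']).as_matrix();T[:3,3]=st['tcp_pos'];V=np.linalg.inv(T@c['T_tool_cam'])
    else: V=c['view']
    q=V[:3,:3]@p+V[:3,3]
    return cv2.projectPoints(np.array([[q[0],-q[1],-q[2]]]),np.zeros(3),np.zeros(3),K,np.array(c['distortion'],float))[0].ravel()
def down(yaw): # tool z down, tool y axis at angle yaw in world
    y=np.array([np.cos(yaw),np.sin(yaw),0]);z=np.array([0,0,-1.])
    return R.from_matrix(np.stack([np.cross(y,z),y,z],1)).as_quat()
def shot(f,name='wrist'):
    st=bot.read_state();im=bot.camera(name)[:,:,::-1].copy();cv2.imwrite(f'pics/{f}.png',im);return st,im
def blobs(m,amin=10):
    n,l,s,c=cv2.connectedComponentsWithStats(m.astype(np.uint8));return [(s[i,4],c[i].round(1),s[i,:4]) for i in range(1,n) if s[i,4]>=amin]
def red(im):
    h=cv2.cvtColor(im,cv2.COLOR_BGR2HSV);return ((h[...,0]<8)|(h[...,0]>172))&(h[...,1]>150)&(h[...,2]>90)
E
python3 - <<'E'
from h import *
print('cap',tri([ray('scene',(391,165)),ray('side',(297,268))]))
print('stud',tri([ray('scene',(318,263)),ray('side',(291,172))]))
for n in('scene','side'):
    im=cv2.imread(f'pics/{n}0.png');print(n,blobs(red(im),6))
print('grip',tri([ray('scene',(382,150)),ray('side',(312,266))]))
# capped posts for layout (dome mid z~105)
for p in((281,210),(149,281),(179,347)): print(onz(ray('scene',p),100))
print(onz(ray('scene',(318,263)),95))
for n,a,b in(('scene',(260,190,430,300),4),('side',(240,140,360,310),4)):
    im=cv2.imread(f'pics/{n}0.png')[a[1]:a[3],a[0]:a[2]];cv2.imwrite(f'pics/{n}0c.png',cv2.resize(im,None,fx=b,fy=b))
E
```

```text
cap (array([534.11949488, 271.46332364,  50.33319262]), [np.float64(1.7979866639150162), np.float64(1.7979866639150677)])
stud (array([651.05189946, -52.81793384,  73.06697247]), [np.float64(2.576908853648923), np.float64(2.576908853649042)])
scene [(np.int32(41), array([352.8,  83.3]), array([350,  79,   6,  10], dtype=int32)), (np.int32(47), array([381.5, 150.4]), array([379, 146,   6,  10], dtype=int32))]
side [(np.int32(47), array([312.3, 267.7]), array([309, 264,   7,   9], dtype=int32))]
grip (array([493.40395499, 270.86588028,  73.55792647]), [np.float64(0.8559535951789944), np.float64(0.8559535951788978)])
[499.30205096 -50.53242914 100.        ]
[ 476.25684534 -370.97661192  100.        ]
[ 637.25013931 -382.10692969  100.        ]
[656.50184867 -59.38051252  95.        ]
```

Run:
```python
from h import *
print('tumbler',onz(ray('scene',(415,248)),46))
bot.move_ptp([515,271,200],down(-np.pi/2))
st,im=shot('w1');print(st['t'],st['tcp_pos'],st['contact_force']);print(blobs(red(im)))
```

```text
tumbler [745.55636328 157.54742037  46.        ]
1.7083 [514.87757258 271.70956461 199.9832215 ] [ 0.66603615 -0.09729033  0.04148684]
[(np.int32(290), array([324.9, 199.9]), array([318, 189,  14,  23], dtype=int32))]
```

View pics/w1.png

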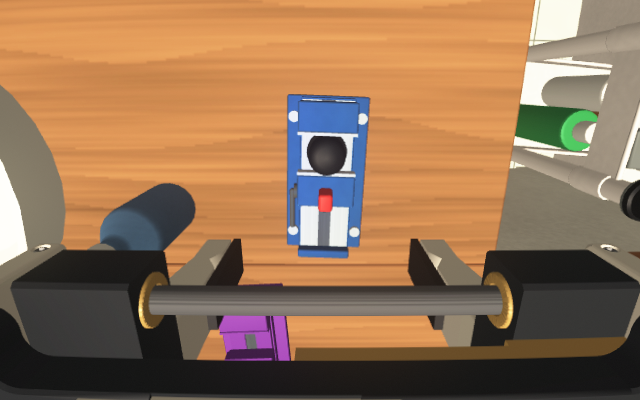

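The wrist view shows the vise nearly aligned with the world axes: bolts (293,117), (363,119), (292,230), (354,232), cap (326,154), red grip (325,200). The lower part of the red blob is the grip's top face.

Run:
```python
from h import *
st=bot.read_state();im=cv2.imread('pics/w1.png');r=red(im)
for y in range(189,213): xs=np.where(r[y])[0]; print(y,xs.min(),xs.max(),im[y,325]) if len(xs) else 0
b=[onz(ray('wrist',p,st),8)[:2] for p in((293,117),(363,119),(292,230),(354,232))];print(np.round(b,1))
d=(b[0]+b[1]-b[2]-b[3])/2;print('yaw',np.degrees(np.arctan2(d[1],d[0])), 'width',b[0]-b[1],b[2]-b[3])
m=(im.max(2)<70);m[:,:280]=0;m[:,370:]=0;m[:120]=0;m[190:]=0
B=max(blobs(m),key=lambda x:x[0]);print(B)
x,y,w,h=B[2]
print('y',onz(ray('wrist',(x+w/2-.5,y+h/2),st),58),'-x edge',onz(ray('wrist',(x+w/2-.5,y+h-.5),st),64),'width',onz(ray('wrist',(x-.5,y+h/2),st),60)-onz(ray('wrist',(x+w-.5,y+h/2),st),60))
```

```text
189 320 330 [ 40  39 118]
190 319 330 [ 41  40 119]
191 319 330 [ 41  40 119]
192 319 331 [ 41  40 120]
193 319 331 [ 40  39 119]
194 319 331 [ 42  40 132]
195 319 331 [ 50  50 191]
196 319 331 [ 65  68 240]
197 319 331 [ 80  88 252]
198 319 331 [ 87  96 254]
199 319 331 [ 87  95 254]
200 319 331 [ 85  93 254]
201 319 331 [ 84  92 254]
202 319 331 [ 82  90 253]
203 319 331 [ 82  89 253]
204 319 331 [ 81  88 253]
205 319 331 [ 80  87 253]
206 319 331 [ 79  86 253]
207 318 331 [ 79  86 253]
208 319 331 [ 79  85 253]
209 319 330 [ 78  85 253]
210 319 330 [ 75  81 252]
211 321 329 [ 80  81 236]
[[568.8 307.6]
 [566.7 229.9]
 [433.  312.6]
 [430.4 236.3]]
yaw -2.392599708668949 width [ 2.08814442 77.67214522] [ 2.58437401 76.32046826]
(np.int32(975), array([327.3, 153.1]), array([307, 136,  39,  39], dtype=int32))
y [535.14264328 271.0228637   58.        ] -x edge [517.19044718 271.00407501  64.        ] width [-0.04095647 38.56773742  0.        ]
```

Run:
```python
from h import *
st=bot.read_state()
g=onz(ray('wrist',(325,203.2),st),80);print(g)
print('len',onz(ray('wrist',(325,194.8),st),80)-onz(ray('wrist',(325,211.2),st),80))
c=np.array([535.6,271.0]);print(np.linalg.norm(c-g[:2]),np.degrees(np.arctan2(*(c-g[:2])[::-1])))
```

```text
[492.53533541 271.96230775  80.        ]
len [1.68168442e+01 1.27001262e-02 0.00000000e+00]
43.07541493863934 -1.2800981742553748
```

```bash
cat >> h.py <<'E'
YV=np.radians(-1.8); QV=down(YV-np.pi/2); VX=np.array([np.cos(YV),np.sin(YV),0])
CAP=np.array([535.6,271.0,0])
E
python3 - <<'E'
from h import *
g=np.array([492.5,272.0,0])
bot.move_ptp(g+[0,0,120],QV)
bot.line_to(g+[0,0,57],80)
print(bot.read_state()['contact_force'])
bot.move_gripper(8,25);s=bot.read_state();print(s['width'],s['contact_force'])
bot.line_to(g-42*VX+[0,0,57],50);s=bot.read_state();print(s['tcp_pos'],s['contact_force'])
bot.move_gripper(60);bot.line_to(g-42*VX+[0,0,130],120)
bot.move_ptp([515,271,200],QV);bot.move_gripper(70)
st,im=shot('w2');print(st['t'],[ (b,onz(ray('wrist',b[1],st),75)) for b in blobs(red(im))])
m=(im.max(2)<70);m[:,:280]=0;m[:,370:]=0;m[:120]=0;m[190:]=0
x,y,w,h=max(blobs(m),key=lambda x:x[0])[2];print(x,y,w,h)
print('y',onz(ray('wrist',(x+w/2-.5,y+h/2),st),58),'-x edge',onz(ray('wrist',(x+w/2-.5,y+h-.5),st),64))
cv2.imwrite('pics/w2c.png',cv2.resize(im[80:290,250:400],None,fx=2.5,fy=2.5))
E
```

```text
[0.34390659 0.95656982 0.4285337 ]
7.889573153364525 [ 0.24245894 -0.27183286 -0.73476052]
[450.71829108 273.41534638  57.06330419] [-0.04876321  0.30241197 -0.61593282]
8.15 [((np.int32(286), array([325., 200.]), array([319, 189,  13,  23], dtype=int32)), array([494.1008705 , 271.82490289,  75.        ]))]
306 136 39 39
y [535.0696568  270.56924915  58.        ] -x edge [517.12893123 271.12033526  64.        ]
```

View pics/w2c.png

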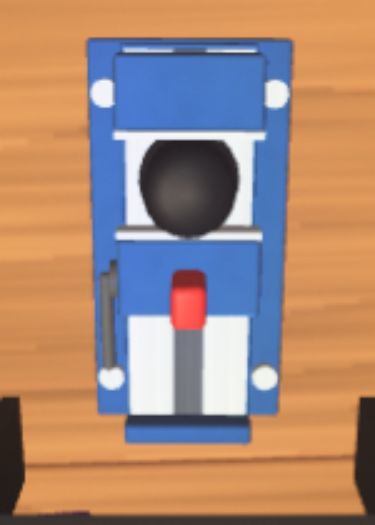

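The jaw didn't move and the fingers closed to 7.9 mm, so the grip was missed. I'll go back down and look from the cameras.

Run:
```python
from h import *
g=np.array([492.5,272.0,0])
bot.move_ptp(g+[0,0,120],QV)
bot.line_to(g+[0,0,62],80);bot.move_gripper(40)
st,w=shot('w3');_,a=shot('s3','side');_,b=shot('c3','scene')
print(st['tcp_pos'],st['width'],proj('side',st['tcp_pos']),proj('scene',st['tcp_pos']))
t=np.vstack([cv2.resize(a[210:320,230:400],(600,388)),cv2.resize(b[100:210,320:450],(600,508))])
cv2.imwrite('pics/m3.png',np.hstack([cv2.resize(w,(480,300)),np.zeros((300,10,3),np.uint8),cv2.resize(np.hstack([a[220:320,240:380],b[110:210,320:460]]),(280*2,200))[:, :300] if 0 else cv2.resize(np.vstack([a[220:320,240:390],b[110:210,310:460]]),(225,300))]))
```

```text
[492.4785908  271.99560913  61.99846171] 39.79219885776642 [312.5875698  268.85630033] [381.90172665 152.42069668]
```

View pics/m3.png

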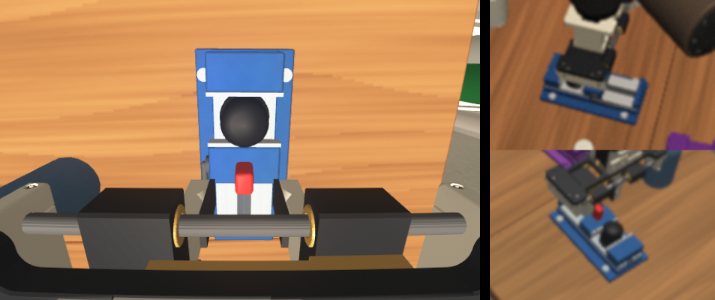

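The wrist view shows the fingertips at a depth of about 173 mm from the camera where the calibration says 204. So the real fingertips look about 30 mm short of the reported TCP, which explains closing in the air above the grip. I'll confirm this by touching the grip's top (known z = 80) with closed fingers.

Run:
```python
from h import *
g=np.array([492.5,272.0,0])
bot.line_to(g+[0,0,75],80);bot.move_gripper(2,20)
bot.line_to(g+[0,0,58],60);bot.pause(.2);f0=bot.read_state()['contact_force'];print(f0)
for z in np.arange(56,40,-1.):
    bot.line_to(g+[0,0,z],20);s=bot.read_state()
    print(z,s['tcp_pos'].round(2)[2],(s['contact_force']-f0).round(1))
    if abs((s['contact_force']-f0)[2])>4: break
bot.line_to(g+[0,0,z+10],60);print(s['t'])
```

```text
[0.35665887 0.75098557 0.78164863]
56.0 55.97 [-1.2 -0.4 -0.3]
55.0 54.95 [ 0.8  0.1 -0.6]
54.0 53.94 [ 0.3 -0.7 -0.5]
53.0 52.91 [-0.2 -1.1 -0.9]
52.0 51.93 [-1.  -0.6 -0.3]
51.0 51.16 [-0.5  0.6  0.7]
50.0 51.06 [-4.9 -2.9  9.8]
13.9
```

Touch at reported z ≈ 51 on a surface at z = 80, so the real tips are 29 mm short of the reported TCP. I'll compensate from here on and redo the jaw.

```bash
echo 'DZ=29.  # true fingertip height = reported tcp z + DZ' >> h.py
python3 - <<'E'
from h import *
g=np.array([492.5,272.0,0])
bot.line_to(g+[0,0,75],100);bot.move_gripper(45)
bot.line_to(g+[0,0,58-DZ],80)
bot.move_gripper(8,25);s=bot.read_state();print(s['width'],s['contact_force'])
bot.line_to(g-42*VX+[0,0,58-DZ],50);s=bot.read_state();print(s['tcp_pos'],s['width'],s['contact_force'])
bot.move_gripper(45);bot.line_to(g-42*VX+[0,0,110-DZ],120)
bot.move_gripper(75);bot.move_ptp([515,271,200],QV)
st,im=shot('w4');print(st['t'],[ (b,onz(ray('wrist',b[1],st),75)) for b in blobs(red(im))])
m=(im.max(2)<70);m[:,:280]=0;m[:,370:]=0;m[:120]=0;m[190:]=0
x,y,w,h=max(blobs(m),key=lambda x:x[0])[2];print(x,y,w,h)
print('y',onz(ray('wrist',(x+w/2-.5,y+h/2),st),58),'-x edge',onz(ray('wrist',(x+w/2-.5,y+h-.5),st),64))
E
```

```text
14.016363865903305 [-0.64095756 -0.51792296  2.57081884]
[449.9956073  273.55921926  29.16138258] 13.676069800500002 [-2.36278709  0.94709147  7.30404236]
20.3917 [((np.int32(301), array([324.8, 238.9]), array([318, 227,  14,  24], dtype=int32)), array([452.58702832, 273.40078606,  75.        ]))]
306 137 39 39
y [534.54850587 270.58783358  58.        ] -x edge [516.55751123 271.15573465  64.        ]
```

Run:
```python
from h import *
c=np.array([535.3,271.0,0])
bot.move_ptp(c+[0,0,110-DZ],QV)
bot.line_to(c+[0,0,39.5-DZ],80);print(bot.read_state()['contact_force'])
bot.move_gripper(30,45);s=bot.read_state();print(s['width'],s['tcp_pos'],s['contact_force'])
bot.line_to(c+[0,0,110-DZ],80);s=bot.read_state();print(s['width'],s['contact_force'])
bot.move_ptp([635,-57,200],QV)
st,im=shot('w5');print(st['t'],st['width'],st['tcp_pos'])
```

```text
[-0.74723621  0.43957081  0.26589845]
35.98274491032757 [535.32857699 270.99449258  10.57627909] [-0.17882448 -0.01504195  1.13591567]
35.94634833780173 [-0.37686065 -1.31609185 -0.79056503]
25.1333 36.1505134510776 [634.70781326 -56.098261   199.306212  ]
```

View pics/w5.png

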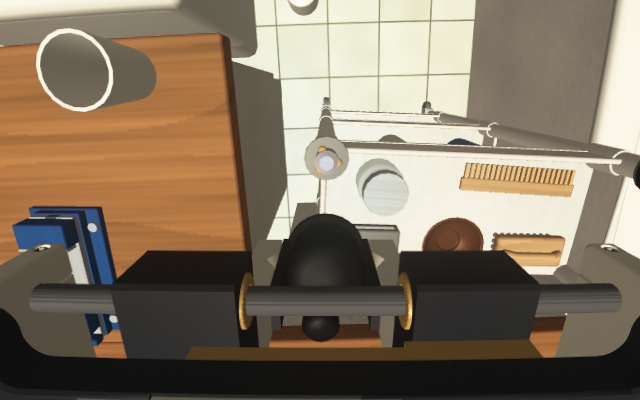

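Held cap is in the gripper (bottom centre); the flange with stud is at about (326,157) with brass balls visible. Measuring the flange circle.

Run:
```python
from h import *
st,im=shot('w6')
print(st['tcp_pos'],st['t'])
x0,y0=286,117
c=im[y0:y0+80,x0:x0+80];b=cv2.resize(c,None,fx=6,fy=6,interpolation=cv2.INTER_CUBIC)
g=cv2.medianBlur(cv2.cvtColor(b,cv2.COLOR_BGR2GRAY),7)
H=cv2.HoughCircles(g,cv2.HOUGH_GRADIENT,1,60,param1=80,param2=20,minRadius=110,maxRadius=150)
for n,H in(('flange',H),('studtop',cv2.HoughCircles(g,cv2.HOUGH_GRADIENT,1,30,param1=80,param2=15,minRadius=25,maxRadius=70))):
    for h in (H[0][:3] if H is not None else []):
        p=((h[0]+.5)/6-.5+x0,(h[1]+.5)/6-.5+y0);print(n,p,h[2]/6,onz(ray('wrist',p,st),79 if n=='flange' else 99))
        cv2.circle(b,(int(h[0]),int(h[1])),int(h[2]),(0,255,0) if n=='flange' else (0,0,255),1)
cv2.imwrite('pics/w6c.png',b)
```

```text
[634.70860349 -55.79349378 199.296146  ] 25.1833
flange (np.float32(325.83334), np.float32(158.16667)) 21.6 [656.52836259 -57.09339153  79.        ]
studtop (np.float32(343.5), np.float32(130.66667)) 9.733334 [683.8155861  -72.90715967  99.        ]
studtop (np.float32(326.33334), np.float32(158.83333)) 11.566667 [659.92833389 -57.6043601   99.        ]
studtop (np.float32(309.16666), np.float32(183.33334)) 9.25 [638.22834614 -41.65968484  99.        ]
```

View pics/w6c.png

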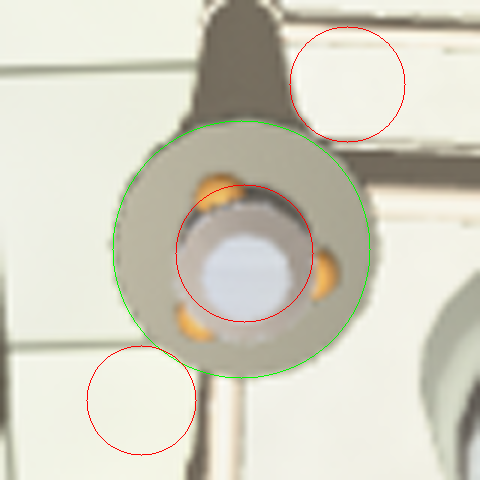

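Run:
```python
from h import *
st=bot.read_state();print(st['tcp_pos'],np.abs(st['qvel']).max())
for p,z in(((326.2,158.2),79),((326.7,162.8),99)):print(onz(ray('wrist',p,st),z))
S=np.array([656.3,-57.6,0])
bot.line_to(S+[0,0,107-19.4],100);bot.pause(.3)
st,im=shot('w7');print(st['tcp_pos'],st['t'],st['contact_force']);_,a=shot('a7','side');_,b=shot('b7','scene')
w=im[130:330,220:430];f=lambda i,n,p:cv2.resize(i[int(p[1])-30:int(p[1])+30,int(p[0])-30:int(p[0])+30],(380,380),interpolation=cv2.INTER_CUBIC)
P=S+[0,0,105]
cv2.imwrite('pics/m7.png',cv2.resize(np.hstack([cv2.resize(w,(399,380)),f(a,0,proj('side',P)),f(b,0,proj('scene',P))]),(800,262)))
```

```text
[634.79963473 -55.71752407 199.35016437] 0.004121760541253272
[656.58222382 -57.36121172  79.        ]
[656.48976138 -57.74860562  99.        ]
[656.41504657 -57.59555643  88.01346892] 26.825 [ 1.01690206 -0.52237419 -0.46294669]
```

View pics/m7.png

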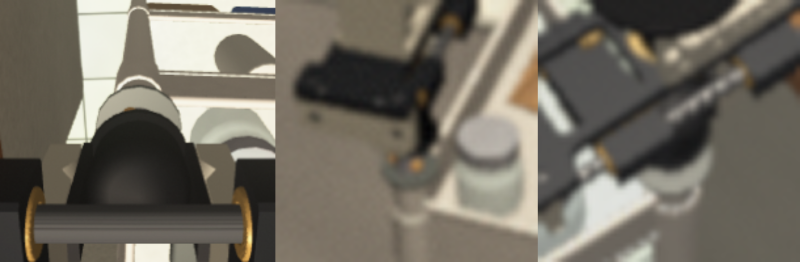

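Cap sits above the stud and looks lined up. Flange and stud-top estimates agree within 0.4 mm (656.5, -57.6). Descending under a force guard.

Run:
```python
from h import *
S=np.array([656.5,-57.6,0]);f0=bot.read_state()['contact_force']
for u in list(np.arange(100,90,-3.))+list(np.arange(90,78.5,-1)):
    bot.line_to(S+[0,0,u-19.4],25);s=bot.read_state();f=s['contact_force']-f0
    print(u,(s['tcp_pos']+[0,0,19.4]).round(2),f.round(1),round(s['width'],2),round(s['t'],2))
    if np.linalg.norm(f[:2])>12 or (u>90 and f[2]>5) or f[2]>30: print('stop');break
```

```text
100.0 [656.33 -57.6   99.65] [ 0.9 -0.  -0.9] 36.08 27.41
97.0 [656.43 -57.6   96.81] [-0.1 -0.4 -0.4] 35.98 27.68
94.0 [656.88 -57.55  93.92] [ 2.6 -0.1 -2. ] 36.07 27.94
91.0 [657.7  -57.34  91.58] [3.4 0.4 1.6] 35.87 28.21
90.0 [657.52 -57.4   90.44] [5.7 0.4 1.8] 35.69 28.46
89.0 [657.97 -57.64  89.85] [ 6.7 -0.4  3.2] 35.82 28.71
88.0 [658.12 -57.9   88.92] [ 6.8 -1.7  2.2] 35.79 28.96
87.0 [658.19 -57.85  88.17] [ 5.5 -2.3  4. ] 36.18 29.21
86.0 [657.9  -57.76  87.07] [ 5.5 -0.5  4.2] 36.16 29.46
85.0 [657.01 -57.77  85.16] [ 4.6 -0.6 -0.4] 36.29 29.71
84.0 [656.48 -57.64  82.93] [ 7.2 -0.6 -6.8] 36.23 29.96
83.0 [656.38 -57.67  82.43] [ 5.9 -1.5 -3. ] 36.21 30.21
82.0 [656.39 -57.67  82.26] [ 3.7 -0.5  3.4] 35.96 30.46
81.0 [656.4  -57.68  82.15] [0.5 0.5 9.3] 36.08 30.71
80.0 [656.14 -57.64  81.79] [-2.4  2.2 13.8] 35.89 30.96
79.0 [656.18 -57.66  81.71] [-5.6  2.  19.9] 36.09 31.21
```

It clicked (force fell to -7 N between 85 and 83), then a firm stop at an estimated underside of 81.8 mm, not 79. I need to look at the gap.

Run:
```python
from h import *
S=np.array([656.5,-57.6,0])
_,w=shot('w8');_,a=shot('a8','side');_,b=shot('b8','scene')
f=lambda i,p:cv2.resize(i[int(p[1])-20:int(p[1])+20,int(p[0])-20:int(p[0])+20],(380,380),interpolation=cv2.INTER_CUBIC)
P=S+[0,0,88]
cv2.imwrite('pics/m8.png',cv2.resize(np.hstack([cv2.resize(w[190:310,250:400],(475,380)),f(a,proj('side',P)),f(b,proj('scene',P))]),(800,246*1)))
s=bot.read_state();print(s['tcp_pos'],s['contact_force'],s['moment'],s['t'])
```

```text
[656.17483774 -57.63319547  62.32505045] [-6.76826537  3.28076092 20.22734656] [0.8294748  1.8672539  0.00692183] 31.3583
```

View pics/m8.png

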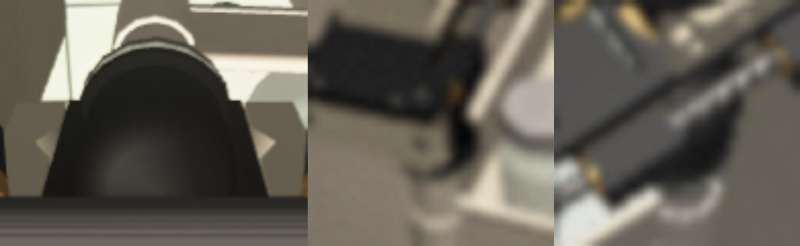

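Run:
```python
from h import *
st=bot.read_state();im=cv2.imread('pics/w8.png')
S=np.array([656.5,-57.6,0])
for n,r,z in(('flange bottom',21,75),('flange top',21,79),('collar lower, flush',21.5,79),('collar lower +3',21.5,82),('collar top flush',21.5,85),('collar top +3',21.5,88),('body/collar',18.5,85)):
    print(n,[proj('wrist',S+r*np.array([np.cos(t),np.sin(t),0])+[0,0,z],st).round(1) for t in(0,.6)])
for c in (318,325,332): print(c,[(r,int(im[r,c].mean())) for r in range(194,226)])
cv2.imwrite('pics/w8c.png',cv2.resize(im[190:250,280:375],None,fx=8,fy=8,interpolation=cv2.INTER_NEAREST))
```

```text
flange bottom [array([323.8, 206.4]), array([302.7, 213.2])]
flange top [array([323.7, 208.9]), array([302.3, 215.8])]
collar lower, flush [array([323.7, 208. ]), array([301.7, 215.1])]
collar lower +3 [array([323.7, 209.9]), array([301.3, 217.1])]
collar top flush [array([323.6, 211.8]), array([301. , 219.1])]
collar top +3 [array([323.6, 213.9]), array([300.6, 221.3])]
body/collar [array([323.8, 217.2]), array([304.4, 223.4])]
318 [(194, 104), (195, 105), (196, 106), (197, 106), (198, 119), (199, 194), (200, 242), (201, 235), (202, 169), (203, 103), (204, 103), (205, 102), (206, 103), (207, 102), (208, 95), (209, 69), (210, 59), (211, 106), (212, 149), (213, 105), (214, 33), (215, 34), (216, 38), (217, 39), (218, 39), (219, 39), (220, 39), (221, 38), (222, 34), (223, 30), (224, 30), (225, 29)]
325 [(194, 106), (195, 106), (196, 108), (197, 145), (198, 217), (199, 242), (200, 231), (201, 135), (202, 104), (203, 105), (204, 104), (205, 104), (206, 103), (207, 96), (208, 70), (209, 66), (210, 113), (211, 159), (212, 139), (213, 49), (214, 33), (215, 36), (216, 40), (217, 40), (218, 40), (219, 39), (220, 39), (221, 36), (222, 30), (223, 31), (224, 29), (225, 29)]
332 [(194, 106), (195, 105), (196, 105), (197, 103), (198, 107), (199, 173), (200, 237), (201, 230), (202, 156), (203, 104), (204, 103), (205, 103), (206, 103), (207, 103), (208, 97), (209, 73), (210, 61), (211, 103), (212, 141), (213, 102), (214, 34), (215, 36), (216, 39), (217, 39), (218, 39), (219, 39), (220, 39), (221, 38), (222, 33), (223, 32), (224, 31), (225, 30)]
```

View pics/w8c.png

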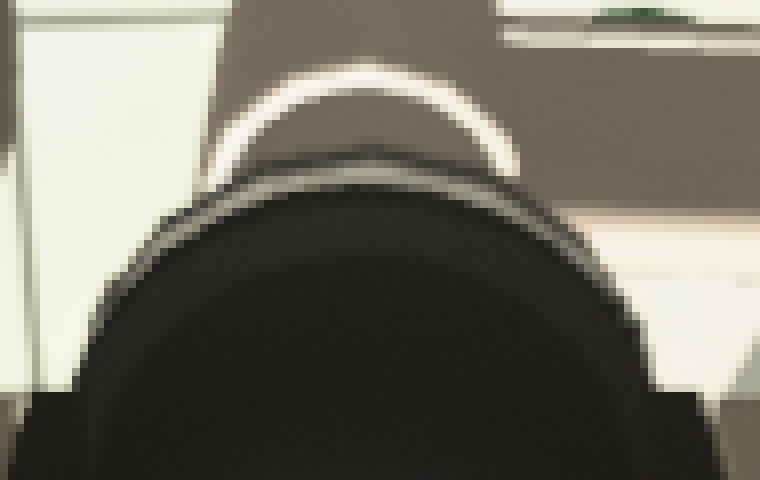

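Run:
```python
from h import *
im=cv2.imread('pics/w7.png');st=bot.read_state();st['tcp_pos']=np.array([656.415,-57.596,88.01])
S=np.array([656.5,-57.6,0])
for r,z in((21,75),(21,79),(21.5,107),(18.5,113)): print(r,z,proj('wrist',S+[r,0,z],st).round(1))
print([(r,int(im[r,325].mean())) for r in range(185,226)])
im=cv2.imread('pics/w6.png');st['tcp_pos']=np.array([634.75,-55.75,199.32])
for r,z in((21,75),(21,79),(-21,79)): print(r,z,proj('wrist',S+[r,0,z],st).round(1))
print([(r,int(im[r,326].mean())) for r in range(130,185)])
```

```text
21 75 [324.  193.2]
21 79 [324.  195.1]
21.5 107 [323.8 209.9]
18.5 113 [323.9 219.2]
[(185, 108), (186, 112), (187, 171), (188, 236), (189, 236), (190, 171), (191, 106), (192, 106), (193, 105), (194, 93), (195, 63), (196, 104), (197, 161), (198, 167), (199, 167), (200, 166), (201, 166), (202, 165), (203, 165), (204, 165), (205, 165), (206, 165), (207, 164), (208, 163), (209, 163), (210, 164), (211, 151), (212, 107), (213, 59), (214, 34), (215, 36), (216, 40), (217, 39), (218, 39), (219, 40), (220, 39), (221, 36), (222, 32), (223, 31), (224, 30), (225, 30)]
21 75 [325.7 135.2]
21 79 [325.7 135.8]
-21 79 [327.  180.2]
[(130, 108), (131, 107), (132, 107), (133, 108), (134, 108), (135, 104), (136, 113), (137, 165), (138, 169), (139, 169), (140, 168), (141, 168), (142, 169), (143, 168), (144, 169), (145, 168), (146, 160), (147, 125), (148, 101), (149, 106), (150, 118), (151, 169), (152, 160), (153, 160), (154, 159), (155, 168), (156, 199), (157, 218), (158, 216), (159, 219), (160, 220), (161, 217), (162, 214), (163, 215), (164, 216), (165, 216), (166, 217), (167, 216), (168, 216), (169, 215), (170, 206), (171, 183), (172, 182), (173, 177), (174, 171), (175, 166), (176, 165), (177, 167), (178, 167), (179, 167), (180, 175), (181, 195), (182, 194), (183, 202), (184, 200)]
```

The flange's light top face still shows about 3 px at the +x side. So there is a gap of about 2.7 mm, with the cap roughly 1 mm too far toward -x; the +6 N in x during insertion agrees. I'll ease off, shift +x, and press while watching tilt and force.

```bash
cat >> h.py <<'E'
def rep(tag,f0=np.zeros(3)):
    s=bot.read_state();z=R.from_quat(s['eef_rot']).as_matrix()[:,2]
    print(tag,(s['tcp_pos']+[0,0,19.4]).round(2),(s['contact_force']-f0).round(1),s['moment'].round(2),'tilt',z[:2].round(4),round(s['width'],2),round(s['t'],2));return s
E
python3 - <<'E'
from h import *
rep('now')
P=lambda x,y,u:bot.line_to([x,y,u-19.4],20)
P(656.5,-57.6,82.5);rep('ease')
for dx in(0.8,1.6,2.4):
    P(656.5+dx,-57.6,82);rep(dx)
    P(656.5+dx,-57.6,80);rep((dx,'press'))
E
```

```text
now [656.17 -57.63  81.73] [-6.8  3.3 20.2] [0.83 1.87 0.01] tilt [ 0.0007 -0.0004] 36.22 31.36
ease [656.23 -57.59  82.12] [ 3.1 -0.3  0.1] [-0.02 -1.44  0.02] tilt [-0.0006  0.0001] 36.05 31.68
0.8 [656.29 -57.64  82.09] [-0.3  1.2  5.6] [0.32 0.02 0.01] tilt [-0.0019 -0.0002] 35.87 31.93
(0.8, 'press') [656.09 -57.71  81.71] [-7.1  0.7 16.6] [0.77 1.98 0.06] tilt [-0.0015 -0.0005] 36.3 32.18
1.6 [656.37 -57.69  82.07] [-5.2  1.1  7.9] [ 0.66  1.7  -0.03] tilt [-0.0031 -0.0002] 36.15 32.44
(1.6, 'press') [656.07 -57.67  81.6 ] [-10.9   4.3  20. ] [1.23 3.73 0.02] tilt [-0.003  -0.0005] 35.82 32.69
2.4 [656.35 -57.67  81.91] [-6.2  1.8 10.6] [0.88 2.48 0.05] tilt [-0.0045 -0.0002] 35.87 32.95
(2.4, 'press') [656.23 -57.7   81.6 ] [-13.4   3.6  21.8] [1.45 4.46 0.06] tilt [-0.004  -0.0005] 36.15 33.2
```

```bash
cat >> h.py <<'E'
def mean(tag,cmd):
    L=[]
    for _ in range(5): bot.pause(.03);s=bot.read_state();L.append(np.r_[s['tcp_pos']+[0,0,19.4],s['contact_force']])
    m=np.mean(L,0);print(tag,cmd,'pos',m[:3].round(2),'dev',(m[:3]-cmd).round(2),'F',m[3:].round(1),round(s['t'],2));return m
E
python3 - <<'E'
from h import *
for c in([656.5,-57.6,82.3],[656.5,-57.6,83],[656.5,-57.6,83.6],[655.3,-57.6,82.6],[657.7,-57.6,82.6],[659,-57.6,82.6],[656.7,-59,82.6],[656.7,-56.2,82.6]):
    bot.line_to(np.array(c)-[0,0,19.4],20);mean('',c)
E
```

```text
[656.5, -57.6, 82.3] pos [656.16 -57.61  81.88] dev [-0.34 -0.01 -0.42] F [0.5 0.6 0.9] 33.68
 [656.5, -57.6, 83] pos [656.16 -57.59  82.04] dev [-0.34  0.01 -0.96] F [ 4.1 -0.4 -9.5] 34.1
 [656.5, -57.6, 83.6] pos [656.19 -57.55  82.35] dev [-0.31  0.05 -1.25] F [  6.6  -0.6 -13.8] 34.52
 [655.3, -57.6, 82.6] pos [656.12 -57.56  82.21] dev [ 0.82  0.04 -0.39] F [  7.4  -1.2 -11.8] 34.93
 [657.7, -57.6, 82.6] pos [656.63 -57.69  82.24] dev [-1.07 -0.09 -0.36] F [-1.6  0.4 -5.7] 35.37
 [659, -57.6, 82.6] pos [657.72 -57.89  82.31] dev [-1.28 -0.29 -0.29] F [-5.5 -0.3 -4.1] 35.78
 [656.7, -59, 82.6] pos [656.93 -58.59  82.47] dev [ 0.23  0.41 -0.13] F [-0.4  3.6 -8. ] 36.23
 [656.7, -56.2, 82.6] pos [656.84 -56.81  82.66] dev [ 0.14 -0.61  0.06] F [ 1.3 -4.  -9.2] 36.69
```

The cap is stiff both ways: +20 N pushing, -14 N pulling, with no 1 mm free zone. That looks like a wedge rather than the free home position. I'll press at the lateral neutral point with small wiggles.

Run:
```python
from h import *
for c in([656.9,-57.7,82],[656.9,-57.7,80.5],[656.9,-57.7,79],[658.4,-57.7,79],[656.9,-56.2,79],[655.4,-57.7,79],[656.9,-59.2,79],[656.9,-57.7,79]):
    bot.line_to(np.array(c)-[0,0,19.4],20);mean('',c)
st,im=shot('w9')
for c in(318,325,332): print(c,[int(im[r,c].mean()) for r in range(200,226)])
S=np.array([656.5,-57.6,0])
for r,z in((21,75),(21,79),(21.5,79)): print(proj('wrist',S+[r,0,z],st).round(1))
```

```text
[656.9, -57.7, 82] pos [656.86 -57.7   82.14] dev [-0.04  0.    0.14] F [-0.4 -1.4 -6.4] 37.11
 [656.9, -57.7, 80.5] pos [656.86 -57.74  81.85] dev [-0.04 -0.04  1.35] F [-4.9 -0.4  3.2] 37.52
 [656.9, -57.7, 79] pos [656.88 -57.77  81.68] dev [-0.02 -0.07  2.68] F [-9.   0.2 11.7] 37.94
 [658.4, -57.7, 79] pos [657.07 -57.79  81.78] dev [-1.33 -0.09  2.78] F [-13.9   1.4  15.8] 38.36
 [656.9, -56.2, 79] pos [657.06 -56.98  81.74] dev [ 0.16 -0.78  2.74] F [-7.6 -2.9 10.8] 38.78
 [655.4, -57.7, 79] pos [656.97 -57.37  81.72] dev [1.57 0.33 2.72] F [-4.   0.8  7.4] 39.21
 [656.9, -59.2, 79] pos [657.85 -58.45  81.74] dev [0.95 0.75 2.74] F [-6.9  3.2 10. ] 39.63
 [656.9, -57.7, 79] pos [657.82 -57.96  81.73] dev [ 0.92 -0.26  2.73] F [-5.7 -1.3  9.1] 40.05
318 [112, 164, 230, 242, 219, 102, 103, 103, 102, 102, 102, 91, 58, 43, 33, 33, 38, 40, 40, 40, 39, 39, 36, 31, 30, 30]
325 [188, 242, 240, 202, 103, 104, 104, 105, 103, 104, 92, 61, 50, 33, 35, 38, 40, 41, 40, 39, 40, 37, 31, 31, 30, 30]
332 [105, 135, 208, 240, 225, 113, 103, 104, 103, 103, 103, 94, 65, 42, 34, 35, 39, 40, 40, 40, 40, 38, 35, 31, 31, 30]
[323.3 209.1]
[323.2 211.6]
[323.2 210.7]
```

Working through the evidence:
- The stop at 81.7 held to within 0.1 mm while the cap slid 1.7 mm sideways, so it must be the flat flange.
- The light strip on the flange has now gone.
- The hand view before insertion fits the cap sitting about 2.7 mm lower and 2 mm toward -x in the fingers. That fits the fixed jaw's overhang catching the collar during the lift.

So the cap is flush. I'll set a firmer press and check that it holds.

Run:
```python
from h import *
c=[658.2,-57.8,77.8]
bot.line_to(np.array(c)-[0,0,19.4],15);mean('',c)
bot.pause(.5);mean('',c);rep('')
st,im=shot('w10');_,b=shot('b10','scene')
for k in(305,312,318,325,332,338,345): print(k,[int(im[r,k].mean()) for r in range(204,226)])
w4=red(im);g=np.array([450.5,273.4,75.]);print('grip scene pred',proj('scene',g).round(1),blobs(red(b),6))
cv2.imwrite('pics/w10c.png',cv2.resize(im[190:270,270:380],None,fx=7,fy=7,interpolation=cv2.INTER_CUBIC))
```

```text
[658.2, -57.8, 77.8] pos [658.15 -58.07  81.49] dev [-0.05 -0.27  3.69] F [-12.2   0.4  18.3] 40.53
 [658.2, -57.8, 77.8] pos [658.15 -58.06  81.49] dev [-0.05 -0.26  3.69] F [-12.    0.6  18.2] 41.2
 [658.16 -58.06  81.49] [-11.9  -0.   18.3] [ 0.12  4.16 -0.01] tilt [ 0.0016 -0.0007] 36.34 41.2
305 [219, 202, 194, 166, 145, 136, 116, 123, 142, 165, 195, 223, 236, 205, 37, 32, 34, 37, 39, 38, 38, 38]
312 [131, 195, 238, 242, 222, 125, 100, 100, 99, 84, 50, 38, 33, 36, 40, 41, 39, 40, 40, 39, 35, 30]
318 [234, 154, 104, 103, 103, 103, 102, 102, 88, 39, 34, 36, 39, 41, 40, 39, 40, 40, 37, 31, 31, 30]
325 [135, 104, 104, 103, 104, 104, 103, 87, 49, 34, 34, 37, 42, 41, 40, 40, 41, 38, 32, 31, 31, 31]
332 [238, 208, 104, 103, 103, 103, 103, 103, 89, 47, 34, 34, 40, 40, 39, 40, 39, 38, 35, 31, 31, 30]
338 [104, 130, 195, 233, 232, 188, 121, 101, 100, 95, 68, 36, 34, 36, 40, 40, 40, 38, 39, 37, 33, 31]
345 [99, 99, 99, 99, 98, 99, 98, 98, 98, 98, 99, 99, 98, 87, 51, 32, 34, 37, 38, 39, 38, 39]
grip scene pred [372.5 139.2] []
```

View pics/w10c.png

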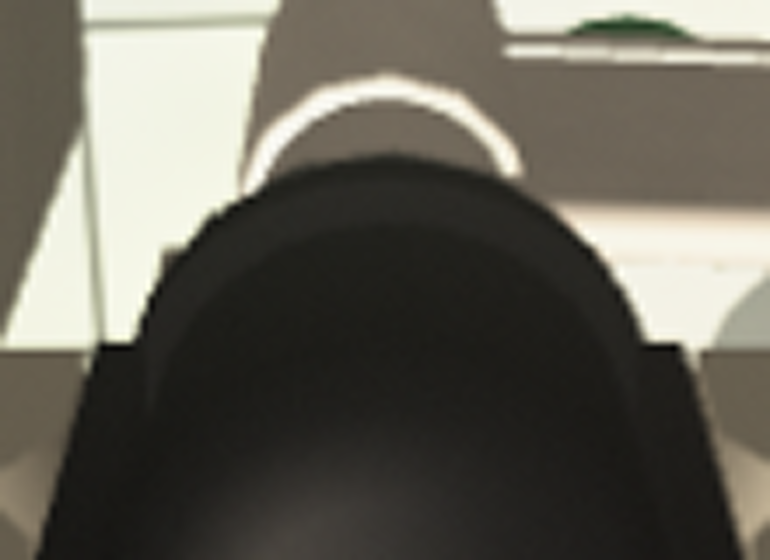

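The rim strips alone don't separate "flush, cap slipped in hand" from "about 2 mm gap". A check that needs no robot time: cast the collar's lower-rim outline (known radius 21.5) from the stored pre-insertion image w7 onto planes, which gives the cap's height in the hand. The flange rim (radius 21, z = 79) serves as the reference.

```bash
cat > rim.py <<'E'
from h import *
from scipy.optimize import least_squares, brentq
def circ(P):
    f=least_squares(lambda p:np.hypot(P[:,0]-p[0],P[:,1]-p[1])-p[2],[*P.mean(0)-[15,0],21],loss='soft_l1',f_scale=.2)
    return f.x,np.sqrt(np.mean(f.fun**2))
def plane(px,st,rad,lo,hi):
    g=lambda z:circ(np.array([onz(ray('wrist',p,st),z)[:2] for p in px]))
    z=brentq(lambda z:g(z)[0][2]-rad,lo,hi,xtol=.05);return z,g(z)
def up(gray,cols,r0,thr):   # first crossing above thr going up, subpixel
    o=[]
    for c in cols:
        r=r0(c)
        while gray[r,c]<thr and r>150:r-=1
        a,b=float(gray[r,c]),float(gray[r+1,c]);o.append((c,r+(a-thr)/(a-b)))
    return np.array(o)
E
python3 - <<'E'
from rim import *
q=bot.read_state()['eef_rot']
for n,t,thr in(('w7',[656.415,-57.596,88.01],95),('w8',[656.175,-57.633,62.325],70),('w10',[658.15,-58.06,62.09],68)):
    st={'tcp_pos':np.array(t),'eef_rot':q};g=cv2.cvtColor(cv2.imread(f'pics/{n}.png'),cv2.COLOR_BGR2GRAY)
    px=up(g,range(293,360),lambda c:242,thr)
    k=np.ptp(px[:,1]);print(n,len(px),px[::8].round(1).tolist())
    try:
        z,(c,e)=plane(px,st,21.5,t[2]+5,t[2]+40);print(' underside-tcp %.2f  x-tcp %.2f y %.2f rms %.2f'%(z-t[2],c[0]-t[0],c[1]-t[1],e))
    except Exception as ex: print(ex)
# flange in w7/w6: top rim, going down from above
for n,t,rows in(('w7',[656.415,-57.596,88.01],range(188,215)),('w6',[634.75,-55.75,199.32],range(125,160))):
    g=cv2.cvtColor(cv2.imread(f'pics/{n}.png'),cv2.COLOR_BGR2GRAY)
    for c in ((300,306,312,318,325,332,338,345,351) if n=='w7' else (310,316,326,336,342)): print(n,c,[int(g[r,c]) for r in rows])
E
```

```text
w7 67 [[293.0, 228.5], [301.0, 221.3], [309.0, 216.5], [317.0, 212.7], [325.0, 212.3], [333.0, 213.6], [341.0, 216.2], [349.0, 220.9], [357.0, 230.4]]
 underside-tcp 8.42  x-tcp -5.53 y 0.18 rms 0.24
w8 67 [[293.0, 228.5], [301.0, 220.6], [309.0, 216.0], [317.0, 213.6], [325.0, 212.8], [333.0, 213.6], [341.0, 215.9], [349.0, 220.4], [357.0, 227.3]]
 underside-tcp 18.46  x-tcp -1.88 y 0.00 rms 0.11
w10 67 [[293.0, 228.4], [301.0, 220.6], [309.0, 214.9], [317.0, 212.6], [325.0, 211.6], [333.0, 212.7], [341.0, 215.3], [349.0, 220.8], [357.0, 230.0]]
 underside-tcp 5.48  x-tcp -6.05 y 0.31 rms 0.17
w7 300 [233, 195, 194, 241, 243, 243, 243, 243, 243, 242, 242, 242, 242, 242, 241, 241, 240, 234, 205, 111, 136, 173, 175, 176, 176, 175, 174]
w7 306 [232, 182, 202, 244, 244, 244, 243, 241, 240, 236, 233, 232, 212, 123, 106, 159, 176, 176, 177, 175, 175, 174, 174, 174, 173, 174, 173]
w7 312 [110, 111, 111, 115, 153, 225, 245, 242, 224, 118, 87, 143, 173, 175, 176, 175, 174, 174, 173, 174, 173, 173, 173, 172, 172, 171, 165]
w7 318 [152, 226, 246, 238, 159, 107, 107, 96, 69, 108, 167, 175, 174,
[... 986 characters left out ...]
, 237, 237, 237, 237, 236, 228, 190, 132, 109, 134, 175, 176, 177, 177, 178, 178, 178, 177, 177, 177, 178, 177, 175, 161, 145, 145, 133, 153, 183, 189]
w6 326 [111, 110, 111, 111, 110, 112, 110, 110, 111, 111, 107, 116, 170, 173, 173, 172, 173, 174, 173, 173, 173, 164, 131, 108, 113, 120, 171, 163, 162, 161, 169, 199, 217, 215, 218]
w6 336 [242, 242, 243, 244, 244, 243, 243, 243, 243, 242, 237, 196, 125, 107, 160, 169, 169, 168, 169, 169, 169, 169, 168, 169, 168, 168, 160, 133, 111, 105, 131, 153, 158, 157, 156]
w6 342 [242, 242, 242, 242, 242, 242, 242, 242, 242, 242, 242, 243, 242, 242, 233, 173, 205, 111, 144, 165, 166, 166, 166, 165, 166, 166, 166, 165, 166, 166, 166, 165, 165, 166, 161]
```

Run:
```python
from rim import *
q=bot.read_state()['eef_rot']
for n,t,cols in(('w7',[656.415,-57.596,88.01],range(302,349)),('w8',[656.175,-57.633,62.325],range(304,346))):
    st={'tcp_pos':np.array(t),'eef_rot':q};g=cv2.cvtColor(cv2.imread(f'pics/{n}.png'),cv2.COLOR_BGR2GRAY).astype(float)
    px=[];lowpx=[]
    for c in cols:
        rs=np.arange(192,215) if n=='w7' else np.arange(205,224)
        col=g[rs,c]
        if n=='w8': # dark flange side min before the light strip
            k=[i for i in range(1,len(col)-3) if col[i]<=col[i-1] and col[i]<col[i+1] and col[i+1:i+4].max()-col[i]>40]
        else: k=[i for i in range(1,len(col)-3) if col[i]<=col[i-1] and col[i]<col[i+1] and col[i+1:i+4].max()-col[i]>40 and col[i]<125]
        if not k: continue
        i=k[-1];hi=col[i+1:i+4].max();thr=(max(60,col[i])+hi)/2;j=i
        while col[j]<thr:j+=1
        px.append((c,rs[j-1]+(thr-col[j-1])/(col[j]-col[j-1])))
    px=np.array(px);print(n,len(px),px[::6].round(1).tolist())
    try:
        z,(c,e)=plane(px,st,21,55,105);print(' flange z %.2f xy %s rms %.2f'%(z,c[:2].round(2),e))
    except Exception as ex:print(ex)
    c,e=circ(np.array([onz(ray('wrist',p,st),79)[:2] for p in px]));print(' at z79',c.round(2),e)
g=cv2.cvtColor(cv2.imread('pics/w8.png'),cv2.COLOR_BGR2GRAY);st={'tcp_pos':np.array([656.175,-57.633,62.325]),'eef_rot':q}
px=up(g,range(300,350),lambda c:242,70)
for z in(79,80,81,82): print('collar on plane',z,circ(np.array([onz(ray('wrist',p,st),z)[:2] for p in px])))
```

```text
w7 46 [[303.0, 204.5], [309.0, 200.8], [315.0, 197.8], [321.0, 196.9], [327.0, 196.1], [333.0, 197.4], [339.0, 199.0], [345.0, 202.9]]
 flange z 70.13 xy [652.82 -57.59] rms 0.13
 at z79 [656.55 -57.7   20.09] 0.1230338399367869
w8 42 [[304.0, 216.5], [310.0, 213.0], [316.0, 211.2], [322.0, 210.2], [328.0, 210.1], [334.0, 211.3], [340.0, 213.0]]
 flange z 71.91 xy [653.16 -57.57] rms 0.10
 at z79 [656.58 -57.67  20.17] 0.092549581251519
collar on plane 79 (array([653.70673546, -57.58308983,  21.44708784]), np.float64(0.07220878609721021))
collar on plane 80 (array([654.20477678, -57.59841795,  21.32228801]), np.float64(0.07178770818832438))
collar on plane 81 (array([654.70281986, -57.61374632,  21.19748656]), np.float64(0.07136663708931544))
collar on plane 82 (array([655.2008646 , -57.62907496,  21.07268358]), np.float64(0.07094557265755508))
```

Putting it together: the wide radius and centre fit needs a real gap with the cap off to -x. The stop reacts at the +x rim, from moment over force. So I read it as follows: during the lift the fixed jaw's overhang dragged on the +x collar edge and tipped the cap about the pad axis. Now the +x rim rests on the flange and the cap sits tilted in the pads. My "flush" reading just now was wrong.

The fix is to ease the grip without letting go, press so the cap turns in the pads and squares up on the flange, then grip hard again.

Run:
```python
from h import *
def go(c,tag='',v=25): bot.line_to(np.array(c)-[0,0,19.4],v);return mean(tag,c)
go([656.4,-57.7,79.5],'centre')
bot.move_gripper(30,10);rep('soft')
go([656.4,-57.7,78.5],'soft press')
go([655.2,-57.7,78.5],'soft -x')
go([656.4,-57.7,77.5],'soft back')
rep('')
st,im=shot('w11')
for k in(318,325,332): print(k,[int(im[r,k].mean()) for r in range(200,226)])
S=np.array([656.58,-57.65,0])
for r,z in((21,75),(21,79),(21.5,79)): print(proj('wrist',S+[r,0,z],st).round(1))
```

```text
centre [656.4, -57.7, 79.5] pos [657.07 -57.64  81.64] dev [0.67 0.06 2.14] F [-6.7  0.1 11.1] 41.72
soft [656.62 -57.56  80.94] [-5.8  0.4  7.9] [0.13 2.19 0.04] tilt [ 0.0009 -0.0001] 36.24 41.93
soft press [656.4, -57.7, 78.5] pos [656.91 -57.55  80.16] dev [0.51 0.15 1.66] F [-5.5  0.7  9. ] 42.35
soft -x [655.2, -57.7, 78.5] pos [656.68 -57.51  80.05] dev [1.48 0.19 1.55] F [-2.3 -0.3  7.6] 42.77
soft back [656.4, -57.7, 77.5] pos [657.13 -57.58  79.05] dev [0.73 0.12 1.55] F [-5.5  0.8  9.2] 43.18
 [657.16 -57.6   79.07] [-6.   0.1  9.9] [0.15 1.71 0.01] tilt [ 0.0017 -0.0002] 36.47 43.18
318 [108, 148, 221, 243, 234, 154, 103, 102, 102, 102, 102, 101, 82, 34, 32, 32, 36, 44, 43, 44, 43, 42, 40, 34, 31, 30]
325 [159, 227, 243, 229, 104, 104, 104, 104, 103, 104, 98, 75, 37, 33, 34, 36, 41, 44, 43, 43, 43, 42, 36, 31, 31, 31]
332 [105, 123, 195, 240, 225, 112, 104, 103, 103, 102, 103, 101, 78, 33, 34, 34, 36, 43, 44, 42, 43, 41, 39, 33, 31, 31]
[323.9 209.5]
[323.9 212.1]
[323.9 211.2]
```

Run:
```python
from h import *
def go(c,tag='',v=25): bot.line_to(np.array(c)-[0,0,19.4],v);return mean(tag,c)
for u in(76.3,75.2,74.2,73.2):
    m=go([656.3,-57.7,u],'soft press')
    if m[5]>16: break
bot.move_gripper(30,25);mean('grip25',[656.3,-57.7,u]);rep('')
st,im=shot('w12')
for k in(318,325,332): print(k,[int(im[r,k].mean()) for r in range(200,226)])
S=np.array([656.58,-57.65,0])
for r,z in((21,75),(21,79),(21.5,79)): print(proj('wrist',S+[r,0,z],st).round(1))
```

```text
soft press [656.3, -57.7, 76.3] pos [657.45 -57.58  78.33] dev [1.15 0.12 2.03] F [-5.   0.2 11.2] 43.65
soft press [656.3, -57.7, 75.2] pos [657.82 -57.59  77.56] dev [1.52 0.11 2.36] F [-4.2  0.5 12.9] 44.07
soft press [656.3, -57.7, 74.2] pos [658.14 -57.62  76.8 ] dev [1.84 0.08 2.6 ] F [-4.5  0.3 13.3] 44.48
soft press [656.3, -57.7, 73.2] pos [658.46 -57.6   75.99] dev [2.16 0.1  2.79] F [-3.4  0.3 13.3] 44.9
grip25 [656.3, -57.7, 73.2] pos [658.44 -57.62  76.  ] dev [2.14 0.08 2.8 ] F [-3.5  0.3 13.5] 45.28
 [658.44 -57.62  76.02] [-3.   1.4 13.1] [0.04 1.47 0.05] tilt [ 0.0045 -0.0003] 36.38 45.28
318 [105, 105, 106, 106, 113, 187, 242, 242, 220, 102, 103, 103, 103, 103, 102, 102, 86, 37, 34, 35, 35, 40, 44, 44, 43, 44]
325 [107, 106, 107, 133, 206, 242, 235, 169, 104, 103, 104, 103, 104, 104, 102, 85, 42, 34, 35, 34, 39, 45, 44, 45, 44, 44]
332 [106, 106, 105, 104, 107, 173, 236, 237, 199, 104, 104, 103, 104, 103, 103, 100, 79, 37, 34, 34, 37, 42, 43, 43, 43, 43]
[324.  213.6]
[323.9 216.2]
[323.9 215.3]
```

Run:
```python
from h import *
def go(c,tag='',v=25): bot.line_to(np.array(c)-[0,0,19.4],v);return mean(tag,c)
bot.move_gripper(30,8)
go([654.6,-57.7,72.8],'soft')
m=go([654.4,-57.7,71.6],'soft')
if m[5]<17: m=go([654.2,-57.7,70.8],'soft')
bot.move_gripper(30,25);mean('grip25',[0,0,0]);rep('')
st,im=shot('w13')
for k in(318,325,332): print(k,[int(im[r,k].mean()) for r in range(204,232)])
S=np.array([656.58,-57.65,0])
for r,z in((21,75),(21,79),(21.5,79),(21.5,85),(18.5,85)): print(proj('wrist',S+[r,0,z],st).round(1))
```

```text
soft [654.6, -57.7, 72.8] pos [658.53 -57.58  75.83] dev [3.93 0.12 3.03] F [ 1.4 -0.9 10.4] 45.97
soft [654.4, -57.7, 71.6] pos [658.58 -57.57  75.43] dev [4.18 0.13 3.83] F [-0.2 -0.3 15.4] 46.38
soft [654.2, -57.7, 70.8] pos [658.62 -57.58  75.41] dev [4.42 0.12 4.61] F [-1.8 -0.1 19.3] 46.8
grip25 [0, 0, 0] pos [658.62 -57.6   75.41] dev [658.62 -57.6   75.41] F [-2.   0.3 19.7] 47.18
 [658.63 -57.6   75.42] [-2.4  0.6 19.1] [-0.14  0.64  0.01] tilt [ 0.009  -0.0005] 36.67 47.18
318 [107, 136, 210, 243, 234, 155, 102, 103, 102, 102, 102, 102, 92, 59, 34, 33, 33, 37, 44, 43, 43, 44, 44, 42, 36, 30, 31, 30]
325 [154, 224, 243, 229, 104, 103, 104, 103, 103, 104, 103, 95, 63, 34, 34, 34, 37, 42, 45, 45, 45, 44, 42, 38, 32, 30, 32, 30]
332 [104, 119, 191, 239, 227, 135, 103, 104, 103, 103, 104, 103, 91, 54, 35, 34, 33, 36, 43, 43, 42, 42, 42, 40, 35, 31, 31, 30]
[324.  214.1]
[324.  216.7]
[324.  215.8]
[323.9 220. ]
[324.1 225.4]
```

This time there's a hard stop with the fingertips at 84.9 mm, which is exactly the collar top of a cap seated at 79 (79 + 6 = 85). The rim pixels match flush and centred, the push is 19 N and the grip is 25 N. Handing in.

```bash
python3 -c "
from h import *
rep('final');bot.close_job()"
```

```text
final [658.6  -57.62  75.4 ] [-1.4  0.4 19.5] [-0.12  0.67  0.03] tilt [ 0.009  -0.0005] 36.39 47.23
the job is handed in; nothing more can be done
```

I handed the job in at 47.2 s, with the cap over the bare stud, still held in the gripper and pressed down with about 19.5 N. The hand-in gave no verdict, so success rests on the checks below.

**What happened**
- **Jaw:** my first try closed above the red grip, because the fingertips end about 29 mm short of the reported TCP. A touch on the grip's top confirmed this. The second try slid the jaw open about 41 mm, as the wrist picture showed.
- **Click:** I lifted the cap out and pushed it on. The force fell away at about 7 mm above the flange, as it should.
- **Not flush at first:** the cap then stopped about 2.7 mm high, and for a while I wrongly took that for seated. I think it was tilted in the pads, tipped when its collar caught under the fixed jaw during the lift, but I did not see that directly.
- **Fix:** I eased the grip to 8–10 N without letting go. I then pressed until the fingertips met the collar, and gripped again at 25 N.

**Last checks**
- **Seated:** there was a hard stop with the fingertips at 84.9 mm; the collar top of a seated cap is at 85 mm. The wrist-camera rim positions agreed with flush and centred to within about 1 px.
- **Held:** the finger width was 36.4 mm and the tool tilt 0.009 rad.

**Unclear or not checked**
- The hand ended about 2 mm towards +x of the stud. I judge the cap slid in the pads rather than tilting, because the fingertips square it on the collar.
- A separate estimate of the gap from the rim's radius was too biased to settle anything.
- I did not re-check the jaw after the cap was lifted; my one later attempt found no red grip in the scene picture. I never went back to check the bystanders' positions either, though I noticed no contact with them.

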